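# Nip up and prove the clamp levers of a skate-runner holder

### The arm

A 7-joint arm with a two-finger parallel gripper is mounted at the origin on the work surface. World frame = base frame: x ahead of the robot, y to its left, z up, the work surface at z = 0. Lengths are in m, angles in rad, forces in N, time in s.
With the tool pointing down it reaches from about 0.35 to 0.9 m from the base axis. Payload 8.1 kg.
Tool frame: the origin (TCP) lies on the centre line of the jaws, within the pads' length; the fingertips stand bot.tip_extent ahead of it and the grasp point (between the pads) lies 8 mm behind it (bot.tip_extent is the distance from the TCP to the fingertips, in m); z points along the fingers, y is the line along which they close (so a half turn about z gives the same grasp; the last joint's range is limited). The gripper opens to 85 mm and grips with 20 to 120 N. Pads are 22 mm wide; open, the fingers measure 114 mm over their backs; the gripper's body (76 mm by 85 mm) begins 54 mm behind the grasp point. The pads swing forward as they close: fully open they stand 13 mm farther back than shut.
Start: joints at [-1.434, 0.434, 0.025, 1.573, -0.012, 1.134, -0.075], TCP at [0.148, 0.607, 0.242] pointing down, gripper open.
Joint ranges: [-2.62, 2.62], [-0.44, 2.09], [-1.27, 1.32], [0.08, 2.57], [-1.32, 4.46], [0.12, 2], [-2.74, 2.74]. Speed limits (rad/s): [2.22, 2.22, 3.01, 3.01, 3.14, 3.14, 3.14].

### API

Orientations are given as a rotation vector (axis times angle).
In Python, from plant import bot gives the robot as it stands.
- The arm moves only by the shell command python3 -m creep [FORCE], which reads ROWS from standard input. ROWS is a JSON list of rows, 1 to 12 of them, each of 7 numbers: dx, dy, dz in shares of the most that a row can go, 1 being 50 mm, then a rotation vector rx, ry, rz in fractions of the full range, 1 being pi rad, then the opening from 0.0 (shut) to 1.0 (fully open); each row shifts and turns the commanded pose from where the row before left it, along the tool's axes as they then stand; what a row does not reach is not made up. A row lasts 1/10 s, in which the tool goes at most 0.05 m and 0.15 rad, less where a joint would pass 70% of its speed; a pose out of reach is approached as far as the arm can. The fingers move at their own pace and stop on an object; FORCE is the grip in N (left out, the last holds). Time passes only in rows, so rows that do not move let the fingers close. It prints the time, the measured TCP pose, the force, the opening and the grip force at its end. Shift and turn numbers lie between -1 and 1, and a call with a number outside is refused. Input that does not fit is refused with a message, and nothing moves.
- bot.get_state(): the state, without advancing time (a new reading comes with each control period).
- bot.capture(name): name is "scene" or "top"; returns the picture (400x640x3 uint8, red, green, blue); there is no depth.
- bot.calibration(name): a dict with "K" (3x3 intrinsics, pixels), "dist" ([k1, k2, p1, p2, k3] as OpenCV has them; the pictures are not rectified), "rvec" (rotation vector, rad) and "tvec" (3), from world to camera coordinates, as OpenCV has them. Camera axes: x right, y down, z forward; pixel columns grow to the right and rows downward; lengths in m; the calibration is good to about 2 mm. A picture is of the moment at which its call begins. calibration takes no time and is no camera call.
- bot.finish_job(): hands the job in; it is judged then, once.
The state is a dict: "clock": time; "joint_pos": joint angles; "joint_velocities": joint speeds; "tau": joint torques, N m; "tcp_pos": TCP position; "ee_rot": TCP orientation; "force": force on the tool from outside, world axes, zero at the start; "moment": the same for the moment, N m; "gripper_width": opening from 0.0 (shut) to 1.0 (fully open); "finger_force": force on a finger pad.
Only numpy, scipy, OpenCV 4.12 (cv2) and the standard library are available. Lean on these libraries where they do the work, as an engineer would, in place of code of your own. Each camera call takes 0.05 s, during which the arm holds its last target. There are 200 camera calls.

### The job

A skate runner is being clamped in its holder for grinding and one of the two ball levers still stands slack: swing it clockwise until it bites, then lean on it to about 1.2 N m (15 N on the ball), hold that for a good second to prove that it holds, and never force it past 1.5 N m. Nipping one clamp can ease its neighbour, so afterwards prove the other lever in the same way, taking up whatever it has eased. Leave both levers home, and leave the spray can, the stone and the spare runner where they are.

Things in the scene. Friction and masses are not known exactly. Their poses are not given: they have to be found in the camera images.
- holder: runner holder bolted to the bench (fixed): green base 110 x 300 x 14 mm, on it a 36 mm wide, 20 mm high steel rest bar and a bare steel runner (284 x 30 x 4 mm) lying flat along it, top 38 mm above the bench. Origin: centre of the base's underside, on the bench; y along the runner, x across it away from the operator, z up. Two alike C-clamps stand on it 75 mm either side of its middle.
- clamp_a: the clamp that was left slack, at either end of the holder: aluminium C-frame 56 x 38 mm, 54 mm high (its top 68 mm above the bench), with a vertical clamp screw and on top a ball lever. Fixed. Origin: on the screw axis, 14 mm above the bench; axes as the holder's.
- clamp_b: the other clamp, of the same make, at the other end: nearly or fully home. Origin and axes as for clamp_a.
- clamp_a_axis (a point): point on the vertical screw axis of clamp_a, at the height of the ball's centre (106 mm above the bench). The steel hub there is 22 mm in diameter, its top 96 mm above the bench.
- clamp_b_axis (a point): the same for clamp_b.
- clamp_a_ball (a point): centre of the black ball (25 mm diameter) at the end of the lever of clamp_a, 80 mm from the screw axis and 106 mm above the bench; a 10 mm round steel arm joins it to the hub, sloping down 20 mm towards it. At the bite the lever points square off the runner to the operator's side (the holder's -x).
- clamp_b_ball (a point): the same for clamp_b.
- clamp_a_screw (a joint): turn of clamp_a's screw with its lever, rad, growing clockwise from above (tightening): 0 where it bites and stops, negative while slack (starts -1.2 to -0.6). Slack, it drags with 0.15 N m (2 N at the ball) and stays where it is left; at 0 it turns no further.
- clamp_a_arm (a joint): spring of clamp_a's lever arm against its screw, rad: 0 unloaded, growing as the lever is loaded clockwise, 300 N m per rad (0.004 rad, 0.3 mm at the ball, at 1.2 N m): too small to see or to measure well, the load is to be felt.
- clamp_b_screw (a joint): the same as clamp_a_screw for clamp_b; starts between -0.10 and 0.
- clamp_b_arm (a joint): the same as clamp_a_arm for clamp_b.
- spare_runner: loose bare skate runner lying flat on the bench beside the holder, 284 x 30 x 4 mm; leave alone. Origin: centre of its underside.
- stone: loose two-layer honing stone 100 x 25 x 13 mm lying beyond the holder; leave alone. Origin: centre of its underside.
- spray_can: loose standing spray can, 52 mm in diameter and 174 mm tall, beside the holder; leave alone. Origin: centre of its foot.

How it is judged:
On the way, in this order (a step that is already met when the one before it is completed fails the run):
1. the slack lever is at its bite and loaded clockwise to at least about 0.95 N m (value of joint clamp_a_arm above 0.0031 rad and value of joint clamp_a_screw above -0.03 rad), for 0.8 s.
2. after that the other lever is at its bite and loaded in the same way to at least about 0.95 N m (value of joint clamp_b_arm above 0.0031 rad and value of joint clamp_b_screw above -0.03 rad), for 0.8 s.
At the end, for the whole second after the job is handed in: Both levers stand home, their screws within 0.05 rad (3 degrees, 4 mm at the ball) of the bite, and are no longer loaded; the can, the stone and the spare runner lie within 20 mm of where they were (value of joint each of clamp_a_screw, clamp_b_screw above -0.05 rad and value of joint each of clamp_a_arm, clamp_b_arm below 0.001 rad and distance of each of spray_can, stone, spare_runner from where it was at the start of the episode below 0.02 m); the robot touches nothing.
It fails at once if a clamp is forced: a lever is loaded past 1.5 N m (value of joint any of clamp_a_arm, clamp_b_arm above 0.0051 rad).
It fails at once if a lever is backed off: the slack one past -1.4 rad, the other past -0.25 rad (value of joint clamp_a_screw below -1.4 rad or value of joint clamp_b_screw below -0.25 rad).
It fails at once if the can, the stone or the spare runner is shifted more than 20 mm (distance of any of spray_can, stone, spare_runner from where it was at the start of the episode above 0.02 m).
It also fails if it takes over 72 s, if anything falls off the work surface, if the arm or the gripper's body presses on something with over 40 N, if the wrist force passes 120 N, or if a joint passes its speed limit or range.

## Working session

There is one attempt and no reset: what is moved stays moved. The work goes in short steps, Python scripts to look and compute and a shell command to move; the robot and the scene stay as the last step left them, time stands still between calls to the robot, and variables do not carry over. Pictures are saved under pics/ and viewed, at most 10 in all, crops included, and the job is handed in when it is done.

```bash
ls; mkdir -p pics; python3 - <<'E'
from plant import bot
import cv2,numpy as np
for n in("scene","top"):
    im=bot.capture(n); cv2.imwrite(f"pics/{n}0.png",im[:,:,::-1])
    c=bot.calibration(n); R=cv2.Rodrigues(np.array(c["rvec"]))[0]
    print(n,np.round(c["K"],1).tolist(),c["dist"],(-R.T@np.array(c["tvec"]).ravel()).round(3),R.round(2).tolist())
s=bot.get_state();print(s,bot.tip_extent)
E
```

```text
pics
scene [[430.5, 0.0, 317.7], [0.0, 430.5, 201.5], [0.0, 0.0, 1.0]] [-0.02834614  0.          0.          0.          0.        ] [0.96  0.359 0.834] [[-0.71, 0.71, 0.0], [0.59, 0.59, -0.56], [-0.4, -0.39, -0.83]]
top [[458.0, 0.0, 316.4], [0.0, 458.0, 200.1], [0.0, 0.0, 1.0]] [-0.09011111  0.          0.          0.          0.        ] [0.539 0.018 1.077] [[-0.01, -1.0, -0.02], [-1.0, 0.01, -0.05], [0.05, 0.02, -1.0]]
{'clock': 0.1, 'joint_pos': array([-1.43362946,  0.43516632,  0.02500743,  1.5740069 , -0.01159649,
        1.13398218, -0.07505217]), 'joint_velocities': array([-0.00151551, -0.00178041,  0.00041938, -0.00303582, -0.00060094,
        0.0014173 , -0.00032355]), 'tau': array([ 2.71121062e-03, -6.71749663e+01,  1.02798801e+00, -3.16899347e+01,
        1.58378435e-02,  7.25825623e-03,  1.92755925e-05]), 'tcp_pos': array([0.14838949, 0.60668468, 0.24159643]), 'ee_rot': array([-3.75799790e-01, -3.11901102e+00,  2.22671152e-03]), 'force': array([-0.00413274,  0.5432026 ,  0.28012247]), 'moment': array([-0.04937605,  0.00644766, -0.01789872]), 'finger_force': 0.0, 'gripper_width': 1.00380514695962} 0.011
```

View pics/scene0.png

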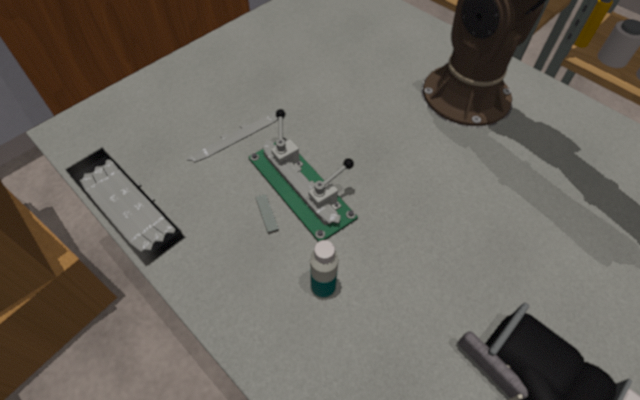

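View pics/top0.png

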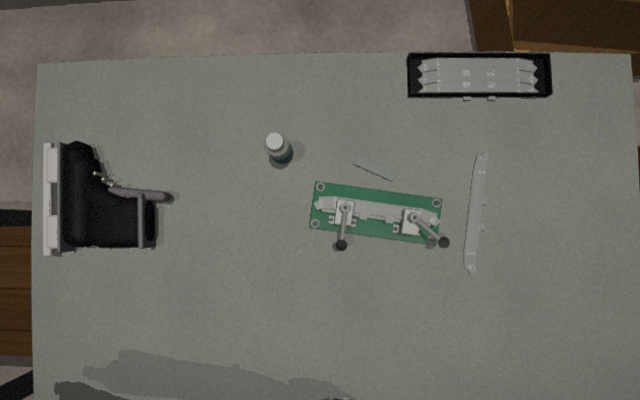

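The scene view shows the black balls at about (280,114) and (348,163), with the can at (323,270). In the top view the balls are at (444,242) and (341,245), with hubs near (413,217) and (345,208). The right-hand (-y) clamp is the slack one. The spare runner lies at about (475,212), the stone at (374,169) and the can at (276,146).

```bash
cat > h.py <<'E'
import cv2,numpy as np
from plant import bot
def ray(n,uv):
    c=bot.calibration(n);R=cv2.Rodrigues(np.array(c["rvec"]))[0];t=np.array(c["tvec"]).ravel()
    p=cv2.undistortPoints(np.array([[uv]],float),np.array(c["K"]),np.array(c["dist"])).ravel()
    d=R.T@np.r_[p,1];return -R.T@t,d/np.linalg.norm(d)
def plane(n,uv,z):
    o,d=ray(n,uv);return o+d*(z-o[2])/d[2]
def cross(uv1,uv2):
    o1,d1=ray("scene",uv1);o2,d2=ray("top",uv2)
    s=np.linalg.lstsq(np.c_[d1,-d2],o2-o1,rcond=None)[0]
    a,b=o1+s[0]*d1,o2+s[1]*d2;return (a+b)/2,np.linalg.norm(a-b)
def ball(im,uv,r=13):
    u,v=uv;g=im[v-r:v+r+1,u-r:u+r+1].max(2);m=(g<55).astype(np.uint8)
    n,l,st,ce=cv2.connectedComponentsWithStats(m)
    i=1+np.argmax(st[1:,4]);return ce[i]+[u-r,v-r],st[i]
E
python3 - <<'E'
from h import *
S=cv2.imread("pics/scene0.png")[:,:,::-1];T=cv2.imread("pics/top0.png")[:,:,::-1]
for k,a,b in(("A",(280,114),(444,242)),("B",(348,163),(341,245))):
    x,sx=ball(S,a);y,sy=ball(T,b);print(k,x,sx,y,sy,cross(x,y),plane("top",y,.106),plane("scene",x,.106))
for n,I in(("top",T),("scene",S)):
    h=cv2.cvtColor(I,cv2.COLOR_RGB2HSV);m=cv2.inRange(h,(65,110,40),(85,255,255))
    if n=="top": m[:175]=0
    else: m[245:]=0
    c=max(cv2.findContours(cv2.morphologyEx(m,cv2.MORPH_CLOSE,np.ones((15,15))),0,1)[0],key=cv2.contourArea)
    P=np.array([plane(n,p[0],.014)[:2] for p in cv2.convexHull(c)],np.float32)
    r=cv2.minAreaRect(P);print(n,r,cv2.boxPoints(r).round(3).tolist())
a=np.hstack([cv2.resize(T[170:260,300:480],None,fx=4,fy=4,interpolation=2)]);cv2.imwrite("pics/crop.png",a[:,:,::-1])
E
```

```text
A [280.16666667 113.02083333] [ 9  9  9  7 48] [443.48837209 240.06976744] [ 8  8 10  8 43] (array([ 0.49545121, -0.22679283,  0.11166595]), np.float64(0.0032522401528106994)) [ 0.49628064 -0.22948098  0.106     ] [ 0.49087659 -0.22998636  0.106     ]
B [348.17647059 163.10294118] [ 9  9  9 10 68] [340.79310345 244.81609195] [ 8  8 11 10 87] (array([ 0.48945423, -0.01177088,  0.10617435]), np.float64(0.0003071607791531247)) [ 0.48934904 -0.01165654  0.106     ] [ 0.48943868 -0.01197862  0.106     ]
top ((0.5703144073486328, -0.09757615625858307), (0.2948128581047058, 0.07855907082557678), 81.0977554321289) [[0.5090000033378601, -0.2370000034570694], [0.5860000252723694, -0.24899999797344208], [0.6320000290870667, 0.041999999433755875], [0.5540000200271606, 0.05400000140070915]]
scene ((0.5610820651054382, -0.0921928882598877), (0.29548195004463196, 0.1052561104297638), 81.22637176513672) [[0.4869999885559082, -0.23000000417232513], [0.5910000205039978, -0.2460000067949295], [0.6359999775886536, 0.04600000008940697], [0.5320000052452087, 0.06199999898672104]]
```

View pics/crop.png

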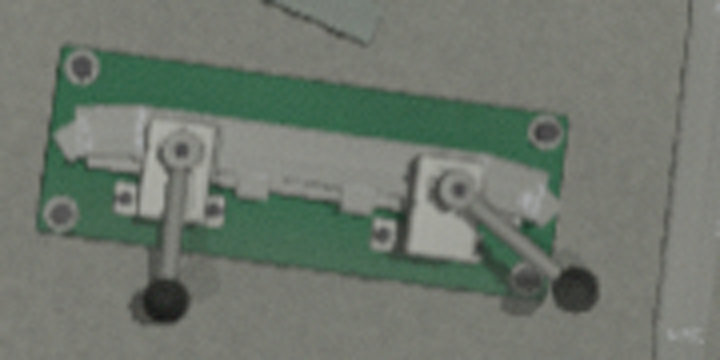

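The crop shows the hub centres at about (181,150) and (458,189), the A ball at (576,288), and the bolt heads at (82,67), (546,131), (62,213) and (526,277). The ball A mask had clipped its highlight, so I'll use these points instead.

```bash
python3 - <<'E'
from h import *
f=lambda p:np.array(p)/4-.375+[300,170]
hA=plane("top",f((458,189)),.096);hB=plane("top",f((181,150)),.096)
print("hubs",hA,hB,np.linalg.norm(hA-hB))
b=[plane("top",f(p),.018)[:2] for p in((82,67),(546,131),(526,277),(62,213))]
c=np.mean(b,0);ey=(b[0]-b[1]+b[3]-b[2]);ey/=np.linalg.norm(ey);ex=np.array([ey[1],-ey[0]]);print("centre",c,"ey",ey,"ex",ex)
print("axes from base",c-.075*ey,c+.075*ey)
T=f((576,288));print(cross((280.2,113.6),T))
for k,h,B in(("A",hA,plane("top",T,.106)),("B",hB,np.array([.4894,-.0117,.106]))):
    d=(B-h)[:2];print(k,B,np.linalg.norm(d),"angle from bite",np.arctan2(ex[0]*-d[1]+ex[1]*d[0],-(d@ex)), "ball at bite",h[:2]-.08*ex)
for n,uv in(("can top",(274,140)),):print(n,plane("top",uv,.174))
for uv in((483,153),(469,272),(354,160),(394,179)):print(plane("top",uv,.005))
E
```

```text
hubs [ 0.54637037 -0.16985407  0.096     ] [ 0.56925473 -0.02185739  0.096     ] 0.149755507872053
centre [ 0.55803846 -0.09601709] ey [0.15001415 0.98868385] ex [ 0.98868385 -0.15001415]
axes from base [ 0.5467874  -0.17016837] [ 0.56928952 -0.0218658 ]
(array([ 0.49250127, -0.22916473,  0.10593726]), np.float64(0.0014542022293848463))
A [ 0.49298729 -0.22970421  0.106     ] 0.08019845465144551 angle from bite 0.9930314989890325 ball at bite [ 0.46727566 -0.15785294]
B [ 0.4894 -0.0117  0.106 ] 0.08049813809739875 angle from bite 0.024063675568286053 ball at bite [ 0.49016002 -0.00985626]
can top [0.70268946 0.12043683 0.174     ]
[ 0.69577583 -0.35509471  0.005     ]
[ 0.41624366 -0.314051    0.005     ]
[ 0.68269071 -0.04875089  0.005     ]
[ 0.63655693 -0.14189369  0.005     ]
```

Measurements agree: the hubs are 149.8 mm apart (150 expected), the lever lengths are 80.2 and 80.5 mm, and the ball heights are 105.9 and 106.2 mm. A is slack by about 0.99 rad and B by about 0.02 rad. I'll push with the side (tool x) of the shut fingers.

```bash
cat >> h.py <<'E'
from scipy.spatial.transform import Rotation as Ro
def go(p,az=None):
    s=bot.get_state();R=Ro.from_rotvec(s["ee_rot"]);x=R.as_matrix()[:,0]
    a=np.degrees(np.arctan2(x[1],x[0]));print("clock",s["clock"],"tcp",s["tcp_pos"].round(4),"xaz",a.round(1),"z",R.as_matrix()[:,2].round(3),"delta tool",R.inv().apply(np.array(p)-s["tcp_pos"]).round(4))
    if az is not None:print("rz",np.radians(a-az).round(3))
    print("F",s["force"].round(2),"grip",s["gripper_width"])
E
python3 -c "
from h import *
go((.522,-.2554,.2416),138.3)"
```

```text
clock 0.1 tcp [0.1484 0.6067 0.2416] xaz 166.3 z [-0.    -0.001 -1.   ] delta tool [-0.5677 -0.7487  0.0011]
rz 0.488
F [-0.    0.54  0.28] grip 1.00380514695962
```

The rows are not in the units I measure in: shifts go in shares of 50 mm and turns go in shares of pi rad. I convert before sending: -0.031 m is -0.62, -0.024 m is -0.48.

```bash
echo '[[-0.48,-0.62,0,0,0,0,0],[-0.48,-0.62,0,0,0,0,0],[-0.48,-0.62,0,0,0,0,0],[-0.48,-0.62,0,0,0,0,0],[-0.48,-0.62,0,0,0,0,0],[-0.48,-0.62,0,0,0,0,0],[-0.48,-0.62,0,0,0,0,0],[-0.48,-0.62,0,0,0,0,0],[-0.48,-0.62,0,0,0,0,0],[-0.48,-0.62,0,0,0,0,0],[-0.48,-0.62,0,0,0,0,0],[-0.48,-0.62,0,0,0,0,0]]' | python3 -m creep 30; python3 -c "
from h import *
go((.522,-.2554,.2416),138.3)"
```

```text
clock: 1.3
tcp_pos: [0.34, 0.1757, 0.2423]
ee_rot: [-0.376, -3.119, -0.0]
force: [1.5, 0.9, 0.1]
gripper_width: -0.001
finger_force: 0.0
clock 1.3 tcp [0.34   0.1757 0.2423] xaz 166.3 z [-0.  0. -1.] delta tool [-0.2791 -0.3756  0.0006]
rz 0.488
F [1.48 0.87 0.14] grip -0.0008999323900656919
```

Converted, -0.031 m is -0.62, -0.023 m is -0.46.

```bash
echo '[[-0.46,-0.62,0,0,0,0,0],[-0.46,-0.62,0,0,0,0,0],[-0.46,-0.62,0,0,0,0,0],[-0.46,-0.62,0,0,0,0,0],[-0.46,-0.62,0,0,0,0,0],[-0.46,-0.62,0,0,0,0,0],[-0.46,-0.62,0,0,0,0,0],[-0.46,-0.62,0,0,0,0,0],[-0.46,-0.62,0,0,0,0,0],[-0.46,-0.62,0,0,0,0,0],[-0.46,-0.62,0,0,0,0,0],[0,0,0,0,0,0,0]]' | python3 -m creep; echo '[[0,0,0,0,0,0.0388,0],[0,0,0,0,0,0.0388,0],[0,0,0,0,0,0.0388,0],[0,0,0,0,0,0.0388,0],[0,0,0,0,0,0,0],[0,0,0,0,0,0,0]]' | python3 -m creep;python3 -c "
from h import *
go((.522,-.2554,.106),138.3)"
```

```text
clock: 2.5
tcp_pos: [0.505, -0.2194, 0.2422]
ee_rot: [0.385, 3.117, -0.006]
force: [-0.4, 0.0, -0.2]
gripper_width: 0.002
finger_force: 0.0
clock: 3.1
tcp_pos: [0.5045, -0.2135, 0.2421]
ee_rot: [-1.112, -2.938, -0.0]
force: [0.5, -0.8, 0.2]
gripper_width: -0.002
finger_force: 0.0
clock 3.1 tcp [ 0.5045 -0.2135  0.2421] xaz 138.5 z [-0.  0. -1.] delta tool [-0.0409 -0.0197  0.1361]
rz 0.004
F [ 0.46 -0.77  0.18] grip -0.00202266553528544
```

Converted, 0.04 m is 0.8, 0.03 m is 0.6.

```bash
echo '[[-0.4,-0.2,0,0,0,0,0],[-0.42,-0.2,0,0,0,0,0],[0,0,0.6,0,0,0,0],[0,0,0.8,0,0,0,0],[0,0,0.8,0,0,0,0],[0,0,0.52,0,0,0,0],[0,0,0,0,0,0,0],[0,0,0,0,0,0,0],[0,0,0,0,0,0,0]]' | python3 -m creep;python3 - <<'E'
from h import *
go((.522,-.2554,.106),138.3)
print([bot.get_state()["force"].round(2).tolist() for _ in range(2)])
im=bot.capture("scene");cv2.imwrite("pics/s1.png",cv2.resize(im[70:230,200:420],None,fx=3,fy=3)[:,:,::-1])
E
```

```text
clock: 4.0
tcp_pos: [0.5228, -0.2569, 0.108]
ee_rot: [1.116, 2.934, 0.0]
force: [0.0, -0.2, 0.9]
gripper_width: 0.002
finger_force: 0.0
clock 4.0 tcp [ 0.5228 -0.2569  0.108 ] xaz 138.3 z [ 0.002 -0.001 -1.   ] delta tool [0.0016 0.0005 0.002 ]
rz 0.001
F [ 0.01 -0.19  0.88] grip 0.001987054958577991
[[0.01, -0.19, 0.88], [0.01, -0.19, 0.88]]
```

View pics/s1.png

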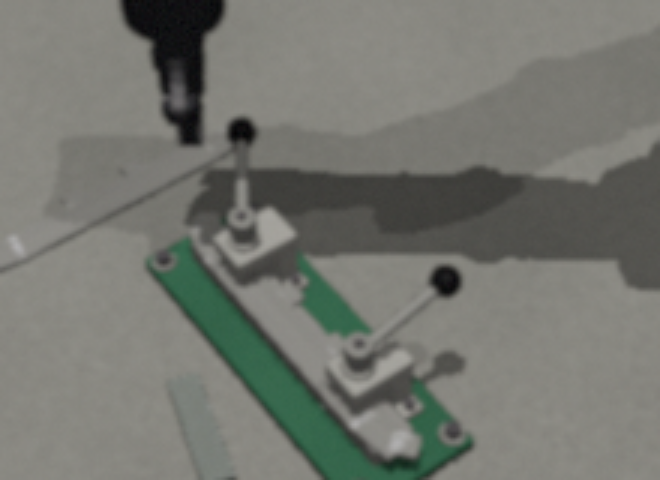

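The fingertip is beside ball A, with the tip at about (190,140) and the ball at (240,130) in the crop. The gap is clear.

Converted, 0.008 m is 0.16, 0.004 m is 0.08.

```bash
echo '[[0.16,0,0.04,0,0,0,0],[0.08,0,0,0,0,0,0],[0.04,0,0,0,0,0,0],[0.04,0,0,0,0,0,0],[0.04,0,0,0,0,0,0],[0,0,0,0,0,0,0],[0,0,0,0,0,0,0]]' | python3 -m creep;python3 -c "
from h import *
go((.522,-.2554,.106),138.3)"
```

```text
clock: 4.75
tcp_pos: [0.5086, -0.2444, 0.1044]
ee_rot: [1.118, 2.935, -0.0]
force: [0.4, -0.9, 1.1]
gripper_width: -0.001
finger_force: 0.6
clock 4.75 tcp [ 0.5086 -0.2444  0.1044] xaz 138.3 z [ 0. -0. -1.] delta tool [-0.0173  0.0007 -0.0016]
rz -0.0
F [ 0.37 -0.94  1.09] grip -0.0006229076527091316
```

Converted, 0.0081 m is 0.162, 0.004 m is 0.08, 0.1 rad / 3.1416 = 0.0318.

```bash
echo '[[0.08,-0.02,0,0,0,0.0159,0],[0.162,-0.04,0,0,0,0.0318,0],[0.162,-0.04,0,0,0,0.0318,0],[0.162,-0.04,0,0,0,0.0318,0],[0,0,0,0,0,0,0]]' | python3 -m creep;python3 - <<'E'
from h import *
go((.522,-.2554,.106),118.3)
im=bot.capture("top");cv2.imwrite("pics/t1.png",cv2.resize(im[150:290,300:500],None,fx=3,fy=3)[:,:,::-1])
E
```

```text
clock: 5.25
tcp_pos: [0.4843, -0.2268, 0.1041]
ee_rot: [-1.614, -2.694, -0.0]
force: [0.4, 0.9, 0.7]
gripper_width: -0.002
finger_force: 0.0
clock 5.25 tcp [ 0.4843 -0.2268  0.1041] xaz 118.2 z [-0.001  0.001 -1.   ] delta tool [-0.043   0.0198 -0.0019]
rz -0.002
F [0.42 0.92 0.68] grip -0.0017337528579486957
```

View pics/t1.png

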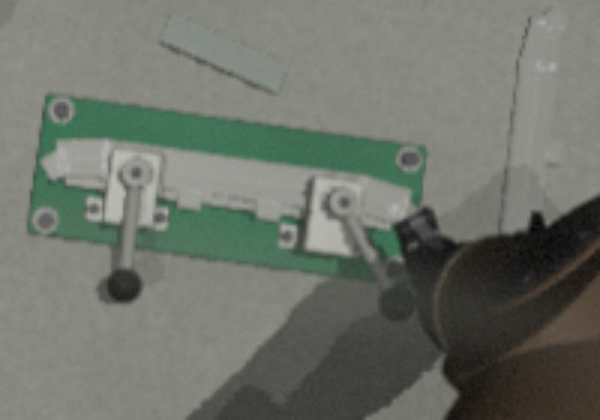

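The lever is following. Ball A is at crop (396,302), which is full-image (432,250), with the finger behind it. I'll continue the arc and stop short of the bite.

Converted, 0.0081 m is 0.162, 0.004 m is 0.08, 0.1 rad / 3.1416 = 0.0318.

```bash
echo '[[0.162,-0.04,0,0,0,0.0318,0],[0.162,-0.04,0,0,0,0.0318,0],[0.162,-0.04,0,0,0,0.0318,0],[0.08,-0.02,0,0,0,0.0318,0],[0.04,-0.02,0,0,0,0.0318,0],[0,0,0,0,0,0.0318,0],[0,0,0,0,0,0,0],[0,0,0,0,0,0,0]]' | python3 -m creep;python3 - <<'E'
from h import *
t=np.array([.15,.9887]);d=np.array([-.9887,.15])
s=bot.get_state();r=s["tcp_pos"][:2]-[.5465,-.170];print("tang",r@t,"rad",r@d,"Ft",s["force"][:2]@t)
go((.522,-.2554,.106),81.4)
im=bot.capture("top");cv2.imwrite("pics/t2.png",cv2.resize(im[150:290,300:500],None,fx=3,fy=3)[:,:,::-1])
E
```

```text
clock: 6.1
tcp_pos: [0.4669, -0.202, 0.1042]
ee_rot: [-2.332, -2.104, 0.001]
force: [-0.7, -1.0, 0.1]
gripper_width: -0.003
finger_force: 0.6
tang -0.04362079714325069 rad 0.07384796036145908 Ft -1.1072461384861452
clock 6.1 tcp [ 0.4669 -0.202   0.1042] xaz 84.1 z [-0.001 -0.    -1.   ] delta tool [-0.0474  0.0602 -0.0018]
rz 0.047
F [-0.7  -1.01  0.08] grip -0.0034804076971688973
```

View pics/t2.png

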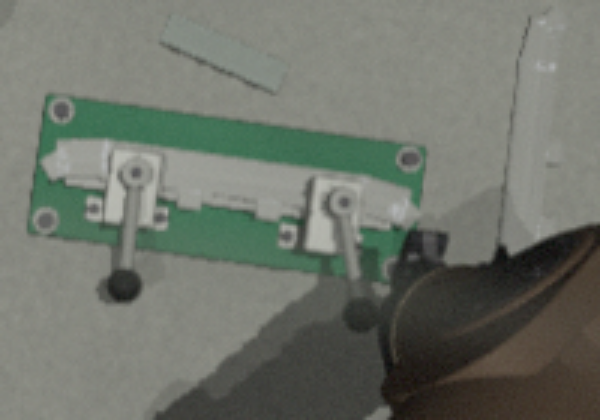

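Ball A is at crop (360,315), with about 18–20 mm left to the bite. I'll square up, then creep.

Converted, 0.004 m is 0.08, -0.003 m is -0.06, 0.047 rad / 3.1416 = 0.015.

```bash
cat >> h.py <<'E'
def feel(ax):
    t=np.array([.15,.9887]);d=np.array([-.9887,.15])
    s=bot.get_state();r=s["tcp_pos"][:2]-ax;print("t",round(s["clock"],2),"tang",(r@t).round(5),"rad",(r@d).round(4),"z",s["tcp_pos"][2].round(4),"Ft",(s["force"][:2]@t).round(2),"F",s["force"].round(2),"M",s["moment"].round(2),"tau",s["tau"][[0,2,4,6]].round(2))
A=[.5465,-.170];B=[.5693,-.0219]
E
echo '[[0.08,-0.06,0,0,0,0.015,0],[0.08,-0.06,0,0,0,0,0],[0.08,0,0,0,0,0,0],[0.04,0,0,0,0,0,0],[0.02,0,0,0,0,0,0],[0,0,0,0,0,0,0],[0,0,0,0,0,0,0]]' | python3 -m creep >/dev/null;python3 -c "
from h import *
feel(A);go((.5,-.2,.106),81.4)"
```

```text
t 6.85 tang -0.02827 rad 0.0799 z 0.1043 Ft -1.04 F [-1.03 -0.9  -1.48] M [-0.14  0.18 -0.07] tau [-0.48 13.89 -0.21 -0.  ]
clock 6.85 tcp [ 0.4633 -0.186   0.1043] xaz 81.2 z [ 0.  0. -1.] delta tool [-0.0082  0.0384 -0.0017]
rz -0.003
F [-1.03 -0.9  -1.48] grip -0.0013553837013653277
```

Converted, 0.001 m is 0.02.

```bash
F='from h import *
feel(A)'
echo '[[0.02,0,0,0,0,0,0],[0.02,0,0,0,0,0,0],[0,0,0,0,0,0,0],[0,0,0,0,0,0,0]]' | python3 -m creep >/dev/null;python3 -c "$F"
echo '[[0.01,0,0,0,0,0,0],[0.01,0,0,0,0,0,0],[0,0,0,0,0,0,0]]' | python3 -m creep >/dev/null;python3 -c "$F"
echo '[[0.01,0,0,0,0,0,0],[0,0,0,0,0,0,0]]' | python3 -m creep >/dev/null;python3 -c "$F"
echo '[[0.01,0,0,0,0,0,0],[0,0,0,0,0,0,0]]' | python3 -m creep >/dev/null;python3 -c "$F"
```

```text
t 7.25 tang -0.02645 rad 0.08 z 0.1043 Ft -1.48 F [-2.98 -1.04 -0.53] M [-0.32  0.38  0.03] tau [-1.04 13.36 -0.58 -0.02]
t 7.55 tang -0.02542 rad 0.08 z 0.1043 Ft -0.95 F [-1.83 -0.68 -0.43] M [-0.39  0.43  0.05] tau [-1.22 13.21 -0.72 -0.03]
t 7.75 tang -0.02491 rad 0.0799 z 0.1043 Ft -1.76 F [-1.77 -1.51 -0.05] M [-0.37  0.44  0.  ] tau [-1.19 13.24 -0.69 -0.03]
t 7.95 tang -0.02438 rad 0.08 z 0.1043 Ft -1.91 F [-2.51 -1.55  0.05] M [-0.36  0.44  0.02] tau [-1.2  13.23 -0.71 -0.03]
```

```bash
F='from h import *
feel(A)'
for i in 1 2; do echo '[[0.01,0,0,0,0,0,0],[0,0,0,0,0,0,0]]' | python3 -m creep >/dev/null;python3 -c "$F"; done
echo '[[0.01,0,0,0,0,0,0],[0,0,0,0,0,0,0]]' | python3 -m creep >/dev/null;python3 -c "$F"
echo '[[0.01,0,0,0,0,0,0],[0,0,0,0,0,0,0]]' | python3 -m creep >/dev/null;python3 -c "$F"
```

```text
t 8.15 tang -0.02388 rad 0.08 z 0.1043 Ft -1.99 F [-2.13 -1.69 -0.44] M [-0.35  0.42 -0.02] tau [-1.19 13.25 -0.7  -0.03]
t 8.35 tang -0.02337 rad 0.08 z 0.1043 Ft -2.09 F [-0.79 -2.   -0.15] M [-0.36  0.44  0.03] tau [-1.17 13.26 -0.69 -0.03]
t 8.55 tang -0.02303 rad 0.0799 z 0.1043 Ft -1.98 F [-3.64 -1.45  0.38] M [-0.43  0.46  0.01] tau [-1.44 13.03 -0.78 -0.03]
t 8.75 tang -0.02284 rad 0.08 z 0.1043 Ft -5.04 F [-3.59 -4.55 -1.38] M [-0.79  0.5  -0.03] tau [-2.28 12.26 -1.12 -0.03]
```

The bite is felt at tang ≈ -22.9 mm. I'll load it up gradually, reading the force and the base-joint torque (≈0.486 N m per N).

Converted, 0.0005 m is 0.01.

```bash
F='from h import *
feel(A)'
echo '[[0.01,0,0,0,0,0,0],[0,0,0,0,0,0,0]]' | python3 -m creep >/dev/null;python3 -c "$F"
echo '[[0.01,0,0,0,0,0,0],[0,0,0,0,0,0,0],[0,0,0,0,0,0,0]]' | python3 -m creep >/dev/null;python3 -c "$F"
```

```text
t 8.95 tang -0.0227 rad 0.08 z 0.1044 Ft -5.98 F [-3.73 -5.48 -0.76] M [-1.14  0.65 -0.05] tau [-3.03 11.58 -1.41 -0.03]
t 9.25 tang -0.02257 rad 0.08 z 0.1044 Ft -7.65 F [-3.22 -7.25 -0.07] M [-1.43  0.71 -0.05] tau [-3.62 11.04 -1.67 -0.02]
```

Converted, 0.0005 m is 0.01.

```bash
F='from h import *
feel(A)'
echo '[[0.01,0,0,0,0,0,0],[0.01,0,0,0,0,0,0],[0,0,0,0,0,0,0],[0,0,0,0,0,0,0]]' | python3 -m creep >/dev/null;python3 -c "$F"
echo '[[0.01,0,0,0,0,0,0],[0.01,0,0,0,0,0,0],[0,0,0,0,0,0,0],[0,0,0,0,0,0,0]]' | python3 -m creep >/dev/null;python3 -c "$F"
```

```text
t 9.65 tang -0.02233 rad 0.08 z 0.1045 Ft -10.18 F [-4.1  -9.68 -1.11] M [-1.91  0.74  0.01] tau [-4.88  9.9  -2.16 -0.02]
t 10.05 tang -0.02214 rad 0.0799 z 0.1047 Ft -11.53 F [ -3.99 -11.05  -1.79] M [-2.48  0.91  0.02] tau [-6.16  8.76 -2.66 -0.02]
```

Converted, 0.0005 m is 0.01.

```bash
F='from h import *
feel(A)'
echo '[[0.01,0,0,0,0,0,0],[0.01,0,0,0,0,0,0],[0,0,0,0,0,0,0],[0,0,0,0,0,0,0],[0,0,0,0,0,0,0]]' | python3 -m creep >/dev/null;python3 -c "$F"
echo '[[0,0,0,0,0,0,0],[0,0,0,0,0,0,0],[0,0,0,0,0,0,0]]' | python3 -m creep >/dev/null;python3 -c "$F"
```

```text
t 10.55 tang -0.02189 rad 0.0799 z 0.1047 Ft -14.53 F [ -5.15 -13.92  -2.11] M [-3.    1.07  0.01] tau [-7.42  7.62 -3.15 -0.01]
t 10.85 tang -0.0219 rad 0.0799 z 0.1047 Ft -14.94 F [ -5.26 -14.31  -1.73] M [-2.98  1.01  0.03] tau [-7.41  7.62 -3.15 -0.01]
```

About 14.7 N, which is 1.18 N m. I'll hold it for 1.5 s, then unload gently and back clear.

```bash
F='from h import *
feel(A)'
echo '[[0,0,0,0,0,0,0],[0,0,0,0,0,0,0],[0,0,0,0,0,0,0],[0,0,0,0,0,0,0],[0,0,0,0,0,0,0],[0,0,0,0,0,0,0],[0,0,0,0,0,0,0],[0,0,0,0,0,0,0],[0,0,0,0,0,0,0],[0,0,0,0,0,0,0],[0,0,0,0,0,0,0],[0,0,0,0,0,0,0]]' | python3 -m creep >/dev/null;python3 -c "$F"
echo '[[-0.02,0,0,0,0,0,0],[-0.02,0,0,0,0,0,0],[-0.02,0,0,0,0,0,0],[-0.02,0,0,0,0,0,0],[-0.04,0,0,0,0,0,0],[-0.08,0,0,0,0,0,0],[-0.16,0,0,0,0,0,0],[-0.2,0,0,0,0,0,0],[0,0,0,0,0,0,0],[0,0,0,0,0,0,0]]' | python3 -m creep >/dev/null;python3 -c "$F"
echo '[[0,0,-0.4,0,0,0,0],[0,0,-0.8,0,0,0,0],[0,0,-0.6,0,0,0,0],[0,0,0,0,0,0,0],[0,0,0,0,0,0,0]]' | python3 -m creep >/dev/null
python3 - <<'E'
from h import *
feel(A);ex=np.array([.9887,-.15]);ey=np.array([.15,.9887])
tB=np.array(B)-ex*.08-ey*.0415
go((*tB,.196),81.4);print(tB)
im=bot.capture("scene");cv2.imwrite("pics/s3.png",cv2.resize(im[70:230,200:420],None,fx=3,fy=3)[:,:,::-1])
E
```

```text
t 12.05 tang -0.02191 rad 0.0799 z 0.1047 Ft -13.69 F [ -4.63 -13.15  -0.98] M [-3.03  1.05 -0.02] tau [-7.41  7.62 -3.15 -0.01]
t 13.05 tang -0.0469 rad 0.0801 z 0.1043 Ft -0.77 F [ 0.81 -0.9   0.32] M [0.01 0.01 0.04] tau [ 0.64 14.63  0.06  0.06]
t 13.55 tang -0.04588 rad 0.0797 z 0.1945 Ft 0.45 F [-1.55  0.69  0.63] M [-0.   -0.02 -0.03] tau [ 0.03 14.12  0.19 -0.11]
clock 13.55 tcp [ 0.4608 -0.2034  0.1945] xaz 81.2 z [ 0.001  0.001 -1.   ] delta tool [ 0.1542 -0.0003 -0.0014]
rz -0.003
F [-1.55  0.69  0.63] grip 0.0021941877870231418
[ 0.483979   -0.05093105]
```

View pics/s3.png

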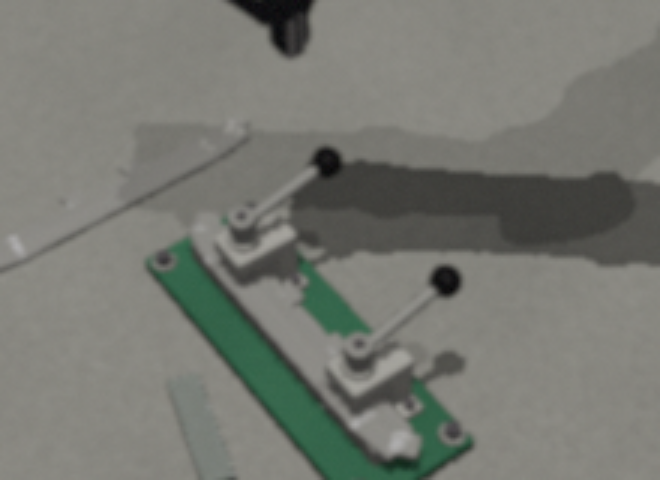

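A's lever is now home, with its ball at crop (326,161), parallel to B's at (446,281). Next I'll move over to B.

```bash
echo '[[0.6,0,0,0,0,0,0],[0.8,0,0,0,0,0,0],[0.8,0,0,0,0,0,0],[0.6,0,0,0,0,0,0],[0.28,0,0,0,0,0,0],[0,0,0,0,0,0,0],[0,0,0,0,0,0,0],[0,0,0,0,0,0,0]]' | python3 -m creep >/dev/null;python3 - <<'E'
from h import *
feel(B)
S=bot.capture("scene")
x,_=ball(S,(348,163));p=plane("scene",x,.106);print(x,p,(p[:2]-B)@np.array([.15,.9887]))
E
```

```text
t 14.4 tang -0.04408 rad 0.0799 z 0.1943 Ft -0.11 F [-0.18 -0.08 -0.31] M [-0.   -0.02  0.02] tau [-8.300e-01  1.271e+01 -3.000e-02  1.000e-02]
[348.29411765 163.21176471] [ 0.48948196 -0.01159136  0.106     ] -0.0017805512167189536
```

Converted, 0.03 m is 0.6, 0.006 m is 0.12.

```bash
echo '[[0,0,0.6,0,0,0,0],[0,0,0.6,0,0,0,0],[0,0,0.6,0,0,0,0],[0.12,0,0,0,0,0,0],[0.08,0,0,0,0,0,0],[0.06,0,0,0,0,0,0],[0.04,0,0,0,0,0,0],[0,0,0,0,0,0,0],[0,0,0,0,0,0,0],[0,0,0,0,0,0,0]]' | python3 -m creep >/dev/null;python3 -c "
from h import *
feel(B)"
```

```text
t 15.45 tang -0.0273 rad 0.0796 z 0.1046 Ft 0.06 F [-0.22  0.1   0.17] M [ 0.04 -0.01 -0.  ] tau [-1.500e-01  1.428e+01  1.000e-02 -0.000e+00]
```

Converted, 0.0005 m is 0.01.

```bash
F='from h import *
feel(B)'
echo '[[0.01,0,0,0,0,0,0],[0.01,0,0,0,0,0,0],[0.01,0,0,0,0,0,0],[0,0,0,0,0,0,0]]' | python3 -m creep >/dev/null;python3 -c "$F"
echo '[[0.01,0,0,0,0,0,0],[0,0,0,0,0,0,0],[0,0,0,0,0,0,0]]' | python3 -m creep >/dev/null;python3 -c "$F"
echo '[[0.01,0,0,0,0,0,0],[0,0,0,0,0,0,0],[0,0,0,0,0,0,0]]' | python3 -m creep >/dev/null;python3 -c "$F"
echo '[[0.01,0,0,0,0,0,0],[0,0,0,0,0,0,0],[0,0,0,0,0,0,0]]' | python3 -m creep >/dev/null;python3 -c "$F"
```

```text
t 15.85 tang -0.02575 rad 0.0798 z 0.1043 Ft 1.01 F [-0.48  1.09 -0.53] M [ 0.04  0.02 -0.04] tau [-2.00e-02  1.43e+01  1.00e-02 -2.00e-02]
t 16.15 tang -0.02554 rad 0.0798 z 0.1043 Ft -0.24 F [-0.04 -0.24 -0.03] M [-0.24  0.09 -0.04] tau [-0.65 13.74 -0.28 -0.  ]
t 16.45 tang -0.02496 rad 0.0798 z 0.1043 Ft -1.44 F [-1.85 -1.18  0.48] M [-0.36  0.15 -0.02] tau [-9.500e-01  1.347e+01 -4.900e-01 -1.000e-02]
t 16.75 tang -0.02431 rad 0.0799 z 0.1043 Ft -2.83 F [-2.12 -2.54  1.19] M [-0.34  0.35  0.01] tau [-9.000e-01  1.353e+01 -5.600e-01 -1.000e-02]
```

Converted, 0.0005 m is 0.01.

```bash
F='from h import *
feel(B)'
echo '[[0.01,0,0,0,0,0,0],[0.01,0,0,0,0,0,0],[0,0,0,0,0,0,0],[0,0,0,0,0,0,0]]' | python3 -m creep >/dev/null;python3 -c "$F"
echo '[[0.01,0,0,0,0,0,0],[0,0,0,0,0,0,0],[0,0,0,0,0,0,0]]' | python3 -m creep >/dev/null;python3 -c "$F"
echo '[[0.01,0,0,0,0,0,0],[0,0,0,0,0,0,0],[0,0,0,0,0,0,0]]' | python3 -m creep >/dev/null;python3 -c "$F"
echo '[[0.01,0,0,0,0,0,0],[0,0,0,0,0,0,0],[0,0,0,0,0,0,0]]' | python3 -m creep >/dev/null;python3 -c "$F"
```

```text
t 17.15 tang -0.02324 rad 0.0798 z 0.1043 Ft -2.09 F [-1.17 -1.93  0.67] M [-0.32  0.36 -0.01] tau [-0.82 13.68 -0.57 -0.02]
t 17.45 tang -0.02284 rad 0.0798 z 0.1043 Ft -2.89 F [-3.09 -2.45 -0.13] M [-0.49  0.48  0.04] tau [-1.07 13.48 -0.78 -0.02]
t 17.75 tang -0.02264 rad 0.0798 z 0.1043 Ft -4.86 F [-3.33 -4.41  0.  ] M [-0.88  0.63  0.03] tau [-2.1  12.57 -1.32 -0.02]
t 18.05 tang -0.02249 rad 0.0798 z 0.1043 Ft -6.43 F [-3.28 -6.01  0.1 ] M [-1.17  0.7  -0.01] tau [-2.76 11.98 -1.64 -0.02]
```

B bites at the same place. Loading as before.

Converted, 0.0005 m is 0.01.

```bash
F='from h import *
feel(B)'
echo '[[0.01,0,0,0,0,0,0],[0.01,0,0,0,0,0,0],[0.01,0,0,0,0,0,0],[0.01,0,0,0,0,0,0],[0,0,0,0,0,0,0],[0,0,0,0,0,0,0]]' | python3 -m creep >/dev/null;python3 -c "$F"
echo '[[0.01,0,0,0,0,0,0],[0,0,0,0,0,0,0],[0,0,0,0,0,0,0]]' | python3 -m creep >/dev/null;python3 -c "$F"
```

```text
t 18.65 tang -0.02204 rad 0.0799 z 0.1044 Ft -11.62 F [ -5.14 -10.97  -0.  ] M [-2.23  0.99  0.02] tau [-5.36  9.7  -2.89 -0.02]
t 18.95 tang -0.02192 rad 0.0799 z 0.1044 Ft -12.78 F [ -4.55 -12.24   0.64] M [-2.51  0.96  0.01] tau [-6.01  9.13 -3.2  -0.02]
```

Converted, 0.0005 m is 0.01, 0.0003 m is 0.006.

```bash
F='from h import *
feel(B)'
echo '[[0.01,0,0,0,0,0,0],[0.006,0,0,0,0,0,0],[0,0,0,0,0,0,0],[0,0,0,0,0,0,0],[0,0,0,0,0,0,0]]' | python3 -m creep >/dev/null;python3 -c "$F"
echo '[[0,0,0,0,0,0,0],[0,0,0,0,0,0,0],[0,0,0,0,0,0,0],[0,0,0,0,0,0,0],[0,0,0,0,0,0,0],[0,0,0,0,0,0,0],[0,0,0,0,0,0,0],[0,0,0,0,0,0,0],[0,0,0,0,0,0,0],[0,0,0,0,0,0,0],[0,0,0,0,0,0,0],[0,0,0,0,0,0,0]]' | python3 -m creep >/dev/null;python3 -c "$F"
```

```text
t 19.45 tang -0.02174 rad 0.0799 z 0.1044 Ft -15.08 F [ -5.3  -14.44   0.15] M [-3.    1.11  0.07] tau [-7.05  8.2  -3.71 -0.02]
t 20.65 tang -0.02176 rad 0.0799 z 0.1045 Ft -15.18 F [ -4.58 -14.66   0.33] M [-2.98  1.07  0.03] tau [-7.04  8.21 -3.7  -0.02]
```

B held about 15 N for over 1.2 s. I'll unload, lift clear and check both levers and the loose things.

Converted, -0.01 m is -0.2, -0.008 m is -0.16.

```bash
echo '[[-0.02,0,0,0,0,0,0],[-0.02,0,0,0,0,0,0],[-0.02,0,0,0,0,0,0],[-0.02,0,0,0,0,0,0],[-0.04,0,0,0,0,0,0],[-0.08,0,0,0,0,0,0],[-0.16,0,0,0,0,0,0],[-0.2,0,0,0,0,0,0],[0,0,0,0,0,0,0],[0,0,0,0,0,0,0]]' | python3 -m creep >/dev/null
echo '[[0,0,-0.4,0,0,0,0],[0,0,-0.8,0,0,0,0],[0,0,-0.8,0,0,0,0],[0,0,-0.8,0,0,0,0],[0,-0.6,-0.6,0,0,0,0],[0,-0.6,-0.6,0,0,0,0],[0,-0.4,0,0,0,0,0],[0,0,0,0,0,0,0],[0,0,0,0,0,0,0]]' | python3 -m creep >/dev/null
python3 - <<'E'
from h import *
feel(B)
S=bot.capture("scene");t=np.array([.15,.9887])
for k,ax,uv in(("A",A,(309,124)),("B",B,(348,163))):
    x,st=ball(S,uv);p=plane("scene",x,.106);print(k,x,st,p,"tang",(p[:2]-ax)@t,"rad",np.linalg.norm(p[:2]-ax))
cv2.imwrite("pics/s4.png",S[40:340,150:470,::-1])
E
```

```text
t 22.55 tang -0.04233 rad 0.1516 z 0.2959 Ft 0.67 F [ 0.22  0.64 -0.84] M [ 0.02 -0.05 -0.01] tau [-0.23 -1.1   0.69 -0.75]
A [308.65 123.7 ] [ 9  9  8  9 60] [ 0.46751549 -0.15712526  0.106     ] tang 0.0008815814844854719 rad 0.08002694718045654
B [349.02941176 163.92647059] [ 9 10 10  9 68] [ 0.48982334 -0.00910891  0.106     ] tang 0.0007250567612826029 rad 0.08049938409139076
```

View pics/s4.png

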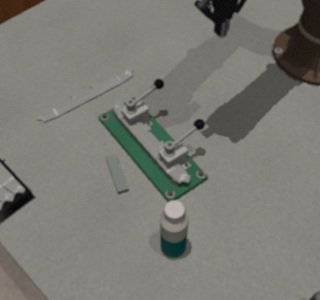

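Both balls sit at +0.7 to +0.9 mm from the nominal bite, matching each other. In the crop they're at (159,84) and (199,124). The can (174,228), stone (117,173) and spare runner (85,97) haven't moved, and the gripper is clear.

```bash
python3 -c "
from plant import bot
print(bot.finish_job())"
```

```text
the job is handed in; nothing more can be done
None
```

I swung the slack lever to its bite and held it at about 15 N (1.2 N m) for over a second, proved the other lever the same way, left both home with the can, stone and spare runner unmoved, and handed the job in; no verdict was returned.

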